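# Fit the microscope camera and lower its lens

## Robot

A 6-joint arm with a two-finger parallel gripper is mounted at the origin on the work surface. World frame = base frame: x ahead of the robot, y to its left, z up, the work surface at z = 0. Lengths are in mm, angles in rad, forces in N, time in s.
With the tool pointing down it reaches from about 350 to 975 mm from the base axis. Payload 4.9 kg.
Tool frame: the origin (TCP) lies on the centre line of the jaws, within the pads' length; the fingertips stand 19 mm ahead of it and the grasp point (between the pads) is the TCP; z points along the fingers, x is the direction in which the jaws open and shut, and the axes are right-handed (so a half turn about z gives the same grasp; the last joint's range is limited). The gripper opens to 85 mm and grips with 20 to 120 N. Pads are 22 mm wide; open, the fingers measure 114 mm over their backs; the gripper's body (76 mm by 85 mm) begins 54 mm behind the grasp point. The pads swing forward as they close: fully open they stand 13 mm farther back than shut.
Start: joints at [1.028, 0.053, 1.613, -0, 1.476, -0.119], TCP at [257.005, 569.693, 250.304] pointing down, gripper open.
Joint ranges: [-3.01, 3.01], [-1.01, 2.22], [0.06, 2.58], [-1.02, 4.17], [0.09, 2.62], [-3.14, 3.14]. Speed limits (rad/s): [2.57, 2.57, 3.14, 3.14, 3.14, 3.14].

## Interface

Orientations are given as a unit quaternion [w, x, y, z].
In Python, from cell import * gives the robot as it stands.
- The arm moves only by the shell command python3 -m crank 'ROWS' [OPENING] [FORCE]. ROWS is JSON, a list of rows, each a list of 6 numbers: the shift along the tool's x, y, z scaled (see below), then the turn, a rotation vector about the tool's x, y, z scaled (see below). In form: [[tx, ty, tz, wx, wy, wz], ...]. A call has 1 to 8 rows; each row shifts and turns the pose as measured when the row begins, along the tool's axes as they then stand; what a row does not reach is not made up. The controller multiplies each number of a shift by 0.04 m and each number of a turn by 5 degrees. A row lasts 1/8 s, in which the tool goes at most 62.5 mm and 10.7 degrees, less where a joint would pass 70% of its speed; a pose out of reach is approached as far as the arm can. A call with a number of a shift or a turn outside -1 to 1 is refused whole. A call with a gripper value outside its range is refused whole. OPENING is the opening in per cent of the stroke, from 0 (shut) to 100 (fully open), set as the call begins (- or left out, the last holds). The fingers move at their own pace and stop on an object; FORCE is the grip in N (left out, the last holds). Time passes only in rows, so rows that do not move let the fingers close. It gives the time, the measured TCP pose, the force and the opening at its end, in the units of the state.
- sense(): the state, without advancing time (a new reading comes with each control period).
- capture(name): name is "scene" or "top"; returns the picture (400x640x3 uint8, red, green, blue); there is no depth.
- camera_params(name): a dict with "fx", "fy", "cx", "cy" (pixels), "R" (3x3) and "t" (3): a world point X has camera coordinates R X + t. Camera axes: x right, y down, z forward; pixel columns grow to the right and rows downward; lengths in mm; the calibration is good to about 2 mm. A picture is of the moment at which its call begins. camera_params takes no time and is no camera call.
- sign_off(): hands the job in, once; it reports no verdict.
The state is a dict: "clock": time; "joint_positions": joint angles; "dq": joint speeds; "effort": joint torques, N m; "position": TCP position; "ee_rot": TCP orientation; "wrist_force": force on the tool from outside, world axes, zero at the start; "moment": the same for the moment, N m; "opening": finger opening in mm.
Only numpy, scipy, OpenCV 4.12 (cv2) and the standard library are available. Lean on these libraries where they do the work, as an engineer would, in place of code of your own. Each camera call takes 0.05 s, during which the arm holds its last target.

## Task

Get the digital microscope ready for viewing: plug the loose camera block fully into the rectangular port on top of the microscope's head, and lower the small lever on the end of the head all the way down, which brings the lens down to the slide. Leave the slide box, bottle and dish where they are.

Things in the scene. Friction and masses are not known exactly. Their poses are not given: they have to be found in the camera images.
- microscope: White digital microscope, fixed. Origin: on the desk under the lens axis, z up. Base 150 mm (x), from y = -85 to +130, 30 mm high; column 60 x 60 mm at y = +100, 235 mm high; black stage 124 x 124 mm, top at 105 mm; head 84 mm (x) by 96 mm (y) about the origin, 195 to 235 mm high, flat on top. The lever points to -y; only it rises above 235 mm.
- port (a point): Centre of the mouth of the rectangular port in the flat top of the head, 235 mm above the desk, axes as the microscope's. The hole is 33 mm (x) by 43 mm (y), vertical, 21 mm deep, with a 1.5 mm chamfer.
- camera: Loose black camera block, about 0.16 kg, standing on its plug. Origin: centre of the plug's underside, z up. Aluminium plug 30 mm (x) by 40 mm (y), 18 mm long; above it the block, 44 mm (x) by 56 mm (y), from z = 18 to 58 mm, and a grey cover to 60 mm. Fully home, the block sits on the head, origin 18 mm below port; x along the port's x, either way round.
- lift_lever (a joint): Angle of the lever on the microscope's head, rad: 0 = all the way down (level), 0.95 = highest. It pivots about the microscope's x axis at lever_pivot, is held by friction wherever it is left (about 2 to 3 N at the tip moves it), and carries the lens up and down with it (19 mm per rad).
- lever_pivot (a point): Pivot of the lever, at microscope (0, -58, 215) mm, 10 mm outside the head's end face, between two cheeks 22 mm high, 32 mm over their outsides.
- lever_grip (a point): Centre of the lever's black crossbar, 14 mm thick and 34 mm long along the microscope's x, 76 mm from the pivot at the lever's tip; the steel arm between is 12 mm wide, 7 mm thick.
- slide_box: Wooden slide box, 65 x 95 x 34 mm, bystander; origin at the centre of its underside.
- bottle: Amber glass bottle, 40 mm across, 75 mm high, bystander; origin at the centre of its underside.
- dish: Shallow glass dish, 90 mm across, 16 mm high, bystander; origin at the centre of its underside.

How it is judged:
By the outcome, as a careful person would: the job done as asked, in the order asked, and still so for the second after the job is handed in, with the robot touching nothing.
It also fails if it takes over 45 s, if anything falls off the work surface, if the arm or the gripper's body presses on something with over 40 N, if the wrist force passes 120 N, or if a joint passes its speed limit or range.

## Working session

There is one attempt and no reset: what is moved stays moved. The work goes in short steps, Python scripts to look and compute and a shell command to move; the robot and the scene stay as the last step left them, time stands still between calls to the robot, and variables do not carry over. Pictures are saved under pics/ and viewed, and the job is handed in when it is done.

```bash
mkdir -p pics; ls; python3 - <<'E'
from cell import *
import cv2
for n in("scene","top"):
    cv2.imwrite(f"pics/{n}0.png",capture(n)[:,:,::-1]); p=camera_params(n); print(n,p)
s=sense();print(s)
E
```

```text
pics
scene {'fx': 499.623053214191, 'fy': 499.623053214191, 'cx': 315.7648260798954, 'cy': 201.67463229446903, 'R': array([[ 0.62525056,  0.78037733,  0.00854233],
       [ 0.60925827, -0.4812484 , -0.63024149],
       [-0.48771519,  0.39926333, -0.77635217]]), 't': array([-402.06248364, -234.70761751, 1719.16742868])}
top {'fx': 509.28946052098433, 'fy': 509.28946052098433, 'cx': 322.80706056697306, 'cy': 213.19470641582743, 'R': array([[-1.68056476e-02, -9.99858530e-01,  7.00423762e-04],
       [-9.76950387e-01,  1.62715038e-02, -2.12845435e-01],
       [ 2.12803927e-01, -4.26128464e-03, -9.77085631e-01]]), 't': array([  46.31064382,  568.88853435, 1419.12549451])}
{'clock': 0.1, 'joint_positions': array([ 1.02796742e+00,  5.32926521e-02,  1.61413773e+00,  4.43868905e-07,
        1.47600660e+00, -1.19007151e-01]), 'dq': array([-0.00049117,  0.00078321, -0.00154571, -0.00155443,  0.00050481,
        0.00185016]), 'effort': array([ 1.70484527e-04, -3.94905603e+01, -3.71364462e+01, -1.16907686e-04,
        3.87044114e-03,  1.00701374e-05]), 'position': array([256.76129277, 569.2504378 , 249.19613144]), 'ee_rot': array([ 4.04627508e-04,  8.40013662e-01,  5.42564464e-01, -8.28652261e-04]), 'wrist_force': array([0.67771702, 0.90083528, 0.21252432]), 'moment': array([ 0.00824897,  0.00908044, -0.00619787]), 'opening': 85.06287916356946}
```

View pics/scene0.png

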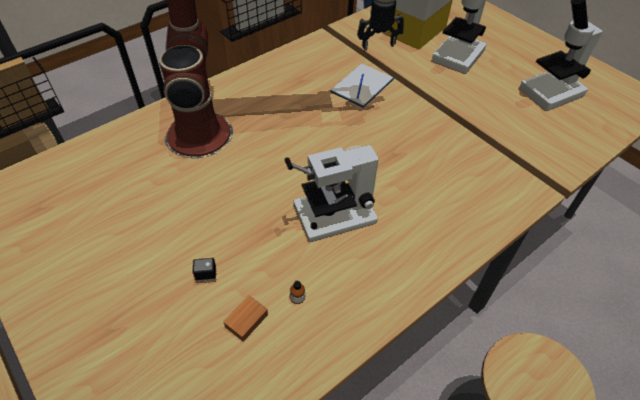

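View pics/top0.png

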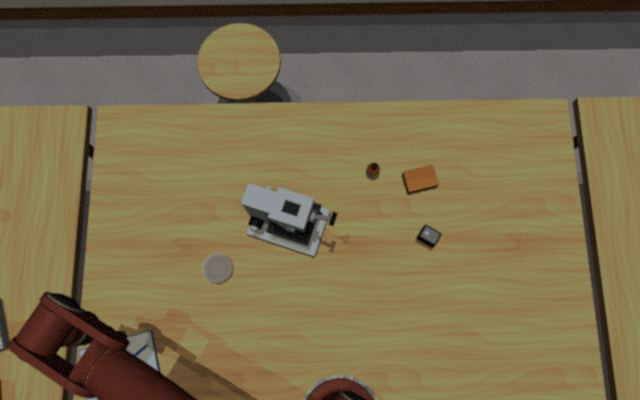

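The scene view shows the microscope near (335,190), the camera block at (204,268), the slide box at (246,317) and the bottle at (297,292). In the top view the head's port is at (291,208), the lever tip at (333,218), the camera at (429,236) and the dish at (217,268). I'll zoom in next.

```bash
python3 - <<'E'
import cv2,numpy as np
t=cv2.imread("pics/top0.png");s=cv2.imread("pics/scene0.png")
def c(i,x,y,w,h,f): return cv2.resize(i[y:y+h,x:x+w],None,fx=f,fy=f,interpolation=cv2.INTER_CUBIC)
cv2.imwrite("pics/a.png",c(t,240,175,105,85,7))
cv2.imwrite("pics/b.png",np.hstack([c(t,412,220,36,34,11),c(s,186,250,36,34,11)]))
cv2.imwrite("pics/c.png",c(s,270,140,115,100,6))
E
```

```text
(no output)
```

View pics/a.png

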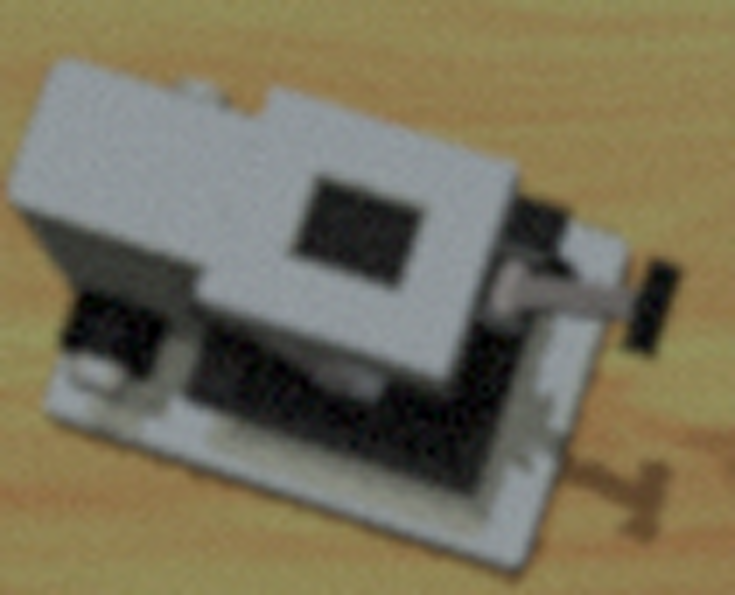

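View pics/b.png

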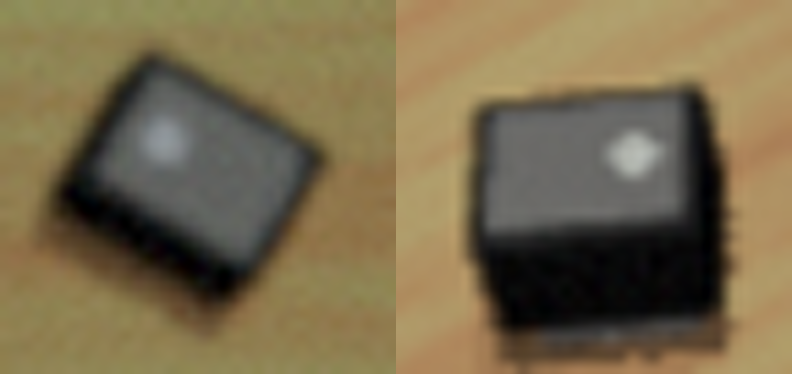

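View pics/c.png

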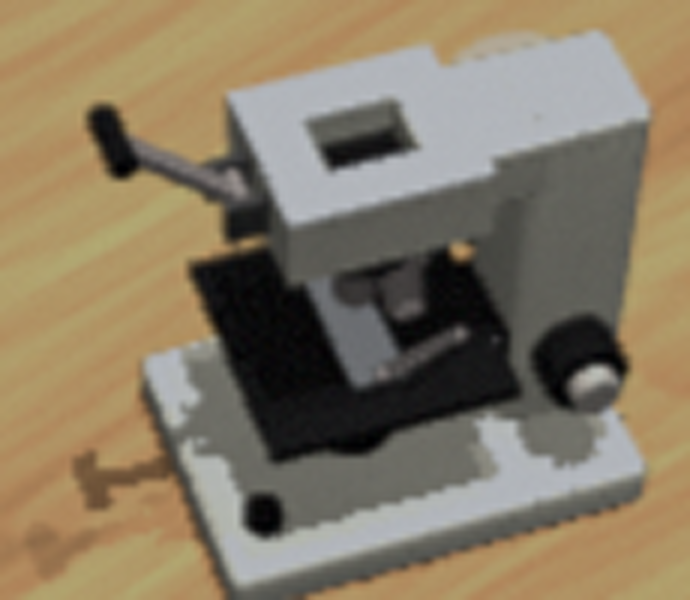

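Top crop: the port is the dark quad, about (282..300, 200..215) in full-image pixels, and the cheeks are at about (312,211). The camera's grey cover is clear in both views, so I'll measure both by mask moments.

```bash
cat > h.py <<'E'
import cv2,numpy as np
from cell import *
def ray(n,uv,z):
    p=camera_params(n);R,t=p["R"],p["t"];C=-R.T@t
    d=R.T@np.array([(uv[0]-p["cx"])/p["fx"],(uv[1]-p["cy"])/p["fy"],1.]);return C+d*(z-C[2])/d[2]
def proj(n,X):
    p=camera_params(n);c=p["R"]@np.asarray(X,float)+p["t"];return np.array([c[0]/c[2]*p["fx"]+p["cx"],c[1]/c[2]*p["fy"]+p["cy"]])
def blob(mask,x,y):
    # component containing pixel, upsampled mask coords -> contours
    n,l=cv2.connectedComponents(mask.astype(np.uint8));return (l==l[y,x]) if l[y,x] else None
def quad(n,img,f,seed,box,z):
    # img float gray, f(img)->mask on 8x upsample ; box x,y,w,h
    x,y,w,h=box;k=8
    c=cv2.resize(img[y:y+h,x:x+w],None,fx=k,fy=k,interpolation=cv2.INTER_CUBIC)
    m=blob(f(c),(seed[0]-x)*k,(seed[1]-y)*k)
    cs,_=cv2.findContours(m.astype(np.uint8),cv2.RETR_EXTERNAL,cv2.CHAIN_APPROX_NONE)
    ct=max(cs,key=cv2.contourArea)[:,0].astype(float)
    px=(ct+.5)/k-.5+np.array([x,y])
    W=np.array([ray(n,q,z)[:2] for q in px]);
    return W
E
python3 - <<'E'
from h import *
G=lambda a:a.mean(2).astype(np.float32)
t=cv2.imread("pics/top0.png");s=cv2.imread("pics/scene0.png")
def rep(name,W):
    r=cv2.minAreaRect(W.astype(np.float32));M=cv2.moments(W.astype(np.float32).reshape(-1,1,2))
    print(name,"rect",np.round(r[0],1),np.round(r[1],1),round(r[2],1),"centroid",round(M["m10"]/M["m00"],1),round(M["m01"]/M["m00"],1))
gt,gs=G(t),G(s)
print(gt[208,285:300],gt[200:218,291]); print(gs[268,190:220],gs[250:285,204]); print(gt[236,415:445])
rep("port top",quad("top",gt,lambda c:c<85,(291,208),(265,190,45,40),235))
rep("cov top",quad("top",gt,lambda c:c>65,(429,236),(412,215,36,34),60)) if 0 else None
E
```

```text
[33.333332 23.666666 34.666668 29.666666 31.333334 29.666666 32.
 36.333332 31.666666 34.666668 34.666668 31.       34.       41.
 89.333336] [138.33333  104.333336  65.333336  44.        32.        26.
  29.666666  31.333334  32.        32.666668  31.333334  27.666666
  30.666666  47.        93.333336 130.       145.       151.66667 ]
[146.33333   146.        103.666664   55.333332   90.666664  106.
 106.        106.        105.333336  107.        106.333336  106.666664
 106.333336  107.        104.333336  106.666664  105.666664  103.666664
 105.        105.333336  105.333336   90.666664   48.666668   17.333334
   6.3333335  40.        120.333336  140.66667   140.66667   140.33333  ] [145.        146.33333   146.66667   146.66667   143.66667   142.
 143.        141.         87.333336   92.        103.333336  105.333336
 104.        106.666664  107.333336  102.666664  104.666664  104.333336
 104.333336  105.         59.666668   27.666666   15.          4.
   7.3333335   6.          5.          4.3333335   7.3333335  37.666668
  66.333336   70.333336   75.        120.        137.33333  ]
[110.        91.333336  53.333332  22.666666  18.333334  31.666666
  62.        79.        89.666664  97.        97.        96.
  95.666664  94.666664  97.333336  97.        96.666664  97.
  98.333336  96.333336  97.333336  97.333336  90.        79.666664
  56.666668  71.333336  98.       108.666664 113.333336 109.333336]
port top rect [547.7 119.6] [41.3 31.2] 70.3 centroid 547.6 119.7
```

```bash
python3 - <<'E'
from h import *
t=cv2.imread("pics/top0.png");s=cv2.imread("pics/scene0.png")
def rep(name,W):
    W=W.astype(np.float32)
    r=cv2.minAreaRect(W);M=cv2.moments(W.reshape(-1,1,2));b=cv2.boxPoints(r)
    e=[b[1]-b[0],b[2]-b[1]];e=max(e,key=np.linalg.norm)
    print(name,"rect",np.round(r[0],1),np.round(sorted(r[1]),1),"long axis deg",round(np.degrees(np.arctan2(e[1],e[0]))%180,1),"centroid",round(M["m10"]/M["m00"],1),round(M["m01"]/M["m00"],1),"area",M["m00"])
f=lambda a:a.astype(np.float32)
sat=lambda c:c.max(2)-c.min(2)
g=lambda c:c.mean(2)
print(np.round(g(f(s))[150:178:1,330]), np.round(g(f(s))[163,315:345]))
for th in(85,):
  rep("port top",quad("top",f(t),lambda c:g(c)<th,(291,208),(265,190,45,40),235))
for th in(130,150,165):
  rep("port scn%d"%th,quad("scene",f(s),lambda c:g(c)<th,(330,164),(315,152,32,20),235))
print(np.round(sat(f(t))[236,410:448]));print(np.round(sat(f(s))[268,188:222]))
for th in (50,60,70):
  rep("cover top",quad("top",f(t),lambda c:(g(c)>th)&(sat(c)<25),(429,236),(412,218,36,34),60))
  rep("cover scn",quad("scene",f(s),lambda c:(g(c)>th)&(sat(c)<25),(204,268),(186,250,36,34),60))
for n,im,sd,bx in(("top",t,(429,236),(412,218,36,34)),("scene",s,(204,268),(186,250,36,34))):
  rep("block+ "+n,quad(n,f(im),lambda c:(sat(c)<25),sd,bx,58))
E
```

```text
[176. 182. 182. 181. 181. 183. 182. 147. 101.  91.  94.  94.  61.  30.
  21.  18.  53. 152. 180. 181. 182. 183. 182. 182. 144.  98.  84.  86.] [181. 181. 182. 182. 182. 183. 173. 124.  92.  81.  71.  61.  53.  44.
  35.  30.  27.  23.  21.  21.  24.  43.  58.  82. 150. 179. 182. 183.
 182. 181.]
port top rect [547.7 119.6] [31.2 41.3] long axis deg 70.3 centroid 547.6 119.7 area 1221.1993694615085
port scn130 rect [551.3 118.9] [33.3 43.9] long axis deg 70.0 centroid 551.0 118.6 area 1349.9966279761866
port scn150 rect [551.1 119. ] [35.6 45.8] long axis deg 70.4 centroid 550.8 118.7 area 1494.7493057348765
port scn165 rect [551.1 119.2] [37.7 47.3] long axis deg 70.4 centroid 550.7 118.8 area 1628.158017037902
[62. 61. 62. 63. 65. 65. 52. 33. 13.  6.  8.  2.  2.  5.  5.  0.  3.  4.
  2.  3.  2.  2.  2.  4.  2.  3.  2.  3.  5.  7. 37. 61. 68. 69. 69. 73.
 75. 75.]
[69. 71. 71. 70. 48. 16.  1.  3.  3.  3.  4.  3.  4.  3.  4.  3.  4.  3.
  3.  3.  3.  3.  2.  3.  1.  1.  3. 27. 68. 77. 76. 77. 76. 76.]
cover top rect [ 502.8 -270.5] [38.7 54. ] long axis deg 58.0 centroid 502.2 -271.7 area 1840.9313904768787
cover scn rect [ 504.4 -271.8] [37.6 51.6] long axis deg 56.8 centroid 504.0 -272.1 area 1785.2556976450142Traceback (most recent call last):
  File "<stdin>", line 18, in <module>
  File "h.py", line 19, in quad
    W=np.array([ray(n,q,z)[:2] for q in px]);
                ~~~^^^^^^^
  File "h.py", line 4, in ray
    p=camera_params(n);R,t=p["R"],p["t"];C=-R.T@t
ValueError: time passes only in moves, steps and waits
```

```bash
python3 - <<'E'
s=open("h.py").read()
s=s.replace("from cell import *","from cell import *\nP={n:camera_params(n) for n in('scene','top')}").replace("p=camera_params(n)","p=P[n]")
s+='''
def rep(name,W):
    W=W.astype(np.float32)
    r=cv2.minAreaRect(W);M=cv2.moments(W.reshape(-1,1,2));b=cv2.boxPoints(r)
    e=[b[1]-b[0],b[2]-b[1]];e=max(e,key=np.linalg.norm)
    print(name,"rect",np.round(r[0],1),np.round(sorted(r[1]),1),"long",round(np.degrees(np.arctan2(e[1],e[0]))%180,1),"cen",round(M["m10"]/M["m00"],1),round(M["m01"]/M["m00"],1))
    return W
f=lambda a:a.astype(np.float32)
sat=lambda c:c.max(2)-c.min(2)
g=lambda c:c.mean(2)
def tri(a,b):
    # top pixel a, scene pixel b -> point, gap
    o=[];d=[]
    for n,uv in(("top",a),("scene",b)):
        p0=ray(n,uv,0);p1=ray(n,uv,300);o.append(p0);d.append((p1-p0)/np.linalg.norm(p1-p0))
    A=np.stack([d[0],-d[1]],1);k=np.linalg.lstsq(A,o[1]-o[0],rcond=None)[0]
    q=[o[0]+k[0]*d[0],o[1]+k[1]*d[1]];return (q[0]+q[1])/2,np.linalg.norm(q[0]-q[1])
'''
open("h.py","w").write(s)
E
python3 - <<'E'
from h import *
t=cv2.imread("pics/top0.png");s=cv2.imread("pics/scene0.png")
for th in (50,60,70):
  rep("cover top",quad("top",f(t),lambda c:(g(c)>th)&(sat(c)<25),(429,236),(412,218,36,34),60))
  rep("cover scn",quad("scene",f(s),lambda c:(g(c)>th)&(sat(c)<25),(204,268),(186,250,36,34),60))
# head outline top corners (crop a: 7x from 240,175 ; crop c: 6x from 270,140)
ta=lambda x,y:((x+.5)/7-.5+240,(y+.5)/7-.5+175)
sc=lambda x,y:((x+.5)/6-.5+270,(y+.5)/6-.5+140)
A=ray("top",ta(520,160),235);B=ray("top",ta(447,380),235);C=ray("top",ta(200,290),235);D=ray("top",ta(270,88),235)
print("top head",A,B,C,D,[np.degrees(np.arctan2(*(p-q)[1::-1])) for p,q in((C,B),(D,A),(A,B),(D,C))],(A+B+C+D)/4)
print("lever tip tri",tri(ta(653,305),sc(112,140)))
A=ray("scene",sc(228,92),235);B=ray("scene",sc(291,222),235);D=ray("scene",sc(432,47),235);C=ray("scene",sc(495,163),235)
print("scn head",A,B,C,D,(A+B+C+D)/4)
# bystanders
print("box",ray("top",(421,180),34),"bottle",ray("top",(373,169),75),"dish",ray("top",(217,268),10))
E
```

```text
cover top rect [ 502.8 -270.5] [38.7 54. ] long 58.0 cen 502.2 -271.7
cover scn rect [ 504.4 -271.8] [37.6 51.6] long 56.8 cen 504.0 -272.1
cover top rect [ 502.5 -271.6] [38.  48.6] long 58.0 cen 502.7 -271.4
cover scn rect [ 503.9 -271.8] [36.6 50. ] long 57.6 cen 503.9 -271.7
cover top rect [ 503.1 -271.6] [36.9 46.5] long 57.9 cen 501.9 -271.1
cover scn rect [ 503.7 -271.5] [36. 47.] long 57.6 cen 503.8 -271.5
top head [573.66208951  59.88745074 235.        ] [491.84056611  87.45119621 235.        ] [526.72990425 177.2735267  235.        ] [602.60499027 151.87797517 235.        ] [np.float64(68.77253028362466), np.float64(72.5349046987913), np.float64(-18.6174599916297), np.float64(-18.505502528179406)] [548.70938753 119.1225372  235.        ]
lever tip tri (array([511.54892595,  12.96508356, 268.11018377]), np.float64(0.09989746014427427))
scn head [494.03979253  88.87569752 235.        ] [571.72404287  62.19649554 235.        ] [599.88366349 153.61215848 235.        ] [528.65251695 178.48460391 235.        ] [548.57500396 120.79223886 235.        ]
box [ 672.65857003 -260.02686654   34.        ] bottle [ 696.8527474  -112.66557583   75.        ] dish [421.02268866 350.39470282  10.        ]
```

```bash
cat > to.py <<'E'
import sys,numpy as np
from scipy.spatial.transform import Rotation as Ro
from cell import *
def go(tx,ty,tz,yaw=None):
    s=sense();q=s["ee_rot"];R=Ro.from_quat([q[1],q[2],q[3],q[0]])
    d=R.inv().apply(np.array([tx,ty,tz])-s["position"])/40
    y=np.degrees(np.arctan2(*R.as_matrix()[1::-1,0]))
    print("clock",round(s["clock"],2),"pos",np.round(s["position"],1),"yaw",round(y,2),"op",round(s["opening"],1),"F",np.round(s["wrist_force"],1),"M",np.round(s["moment"],2))
    print("units needed",np.round(d,2),"max",np.round(np.abs(d).max(),2))
    if yaw is not None:
        c,sn=np.cos(np.radians(yaw)),np.sin(np.radians(yaw))
        T=Ro.from_matrix(np.array([[c,sn,0],[sn,-c,0],[0,0,-1.]]))
        print("rot units",np.round(np.degrees((R.inv()*T).as_rotvec())/5,2))
go(*map(float,sys.argv[1:]))
E
python3 -m crank '[[0,0,-0.3,0,0,1],[0,0,-0.3,0,0,1],[0,0,-0.3,0,0,1],[0,0,-0.3,0,0,1],[0,0,-0.3,0,0,1],[0,0,-0.3,0,0,1],[0,0,-0.3,0,0,1],[0,0,-0.3,0,0,1]]' 100 40
python3 to.py 503.2 -271.6 330 -32.3
```

```text
clock: 1.1
position: [255.5, 567.2, 339.9]
ee_rot: [0.006, 0.977, 0.211, -0.005]
wrist_force: [0.2, -0.2, 0.8]
opening: 85.6
clock 1.1 pos [255.5 567.2 339.9] yaw 24.38 op 85.6 F [ 0.2 -0.2  0.8] M [ 0.   -0.   -0.01]
units needed [-3.01 21.65  0.48] max 21.65
rot units [ 0.17  0.09 11.34]
```

```bash
python3 -m crank '[[0,0.5,0,0,0,1],[0,0.5,0,0,0,1],[0,0.5,0,0,0,1],[0,0.5,0,0,0,1],[0,0.5,0,0,0,1],[0,0.5,0,0,0,1],[0,0.5,0,0,0,1],[0,0.5,0,0,0,1]]'
python3 to.py 503.2 -271.6 330 -32.3
```

```text
clock: 2.1
position: [272.4, 406.6, 337.9]
ee_rot: [0.01, 0.989, -0.147, -0.005]
wrist_force: [-0.2, 0.2, 1.1]
opening: 85.8
clock 2.1 pos [272.4 406.6 337.9] yaw -16.9 op 85.8 F [-0.2  0.2  1.1] M [-0.02 -0.04 -0.  ]
units needed [10.45 14.54  0.45] max 14.54
rot units [0.26 0.04 3.08]
```

```bash
python3 -m crank '[[0.3,1,0,0,0,1],[0.3,1,0,0,0,1],[0.3,1,0,0,0,1],[0.3,1,0,0,0,0],[0.3,1,0,0,0,0],[0.4,1,0,0,0,0],[0.4,1,0,0,0,0],[0.4,1,0,0,0,0]]'
python3 to.py 503.2 -271.6 330 -32.3
```

```text
clock: 3.1
position: [229.1, 72.0, 344.7]
ee_rot: [0.019, 0.961, -0.276, -0.013]
wrist_force: [0.2, -0.1, -0.2]
opening: 85.4
clock 3.1 pos [229.1  72.  344.7] yaw -32.04 op 85.4 F [ 0.2 -0.1 -0.2] M [ 0.02 -0.04  0.08]
units needed [10.37  3.63  0.37] max 10.37
rot units [0.5  0.17 0.05]
```

```bash
python3 -m crank '[[1,0.5,0,0.1,0,0],[1,0.4,0,0.1,0,0],[1,0.4,0,0.1,0,0],[1,0.4,0,0.1,0,0],[1,0.4,0.1,0.1,0,0],[1,0.4,0.1,0,0.1,0],[1,0.4,0.1,0,0,0],[1,0.4,0.1,0,0,0]]'
python3 to.py 503.2 -271.6 130 -32.3
```

```text
clock: 4.1
position: [433.1, -221.1, 324.0]
ee_rot: [-0.003, 0.96, -0.279, -0.002]
wrist_force: [0.6, -0.5, 0.5]
opening: 85.5
clock 4.1 pos [ 433.1 -221.1  324. ] yaw -32.36 op 85.5 F [ 0.6 -0.5  0.5] M [ 0.01 -0.07 -0.  ]
units needed [2.18 0.15 4.84] max 4.84
rot units [-0.04  0.06 -0.01]
```

```bash
python3 -m crank '[[0.6,0,0.9,0,0,0],[0.6,0,0.9,0,0,0],[0.6,0.1,0.9,0,0,0],[0.3,0.1,0.9,0,0,0],[0.2,0,0.9,0,0,0],[0,0,0.3,0,0,0],[0,0,0,0,0,0]]'
python3 to.py 503.2 -271.6 43 -32.3
python3 - <<'E'
from h import *
for n in("scene","top"):
    cv2.imwrite(f"pics/{n}1.png",capture(n)[:,:,::-1])
t=cv2.imread("pics/top1.png");s=cv2.imread("pics/scene1.png")
r=lambda i,x,y,w,h,k:cv2.resize(i[y:y+h,x:x+w],None,fx=k,fy=k,interpolation=cv2.INTER_CUBIC)
cv2.imwrite("pics/d.png",np.hstack([r(t,390,190,80,80,5),r(s,165,220,80,80,5)]))
E
```

```text
clock: 4.97
position: [507.6, -279.5, 122.8]
ee_rot: [-0.003, 0.96, -0.28, -0.004]
wrist_force: [-1.0, -0.1, -0.1]
opening: 85.7
clock 4.97 pos [ 507.6 -279.5  122.8] yaw -32.54 op 85.7 F [-1.  -0.1 -0.1] M [-0.02 -0.    0.03]
units needed [-0.18 -0.1   2.  ] max 2.0
rot units [-0.05  0.12 -0.05]
```

View pics/d.png

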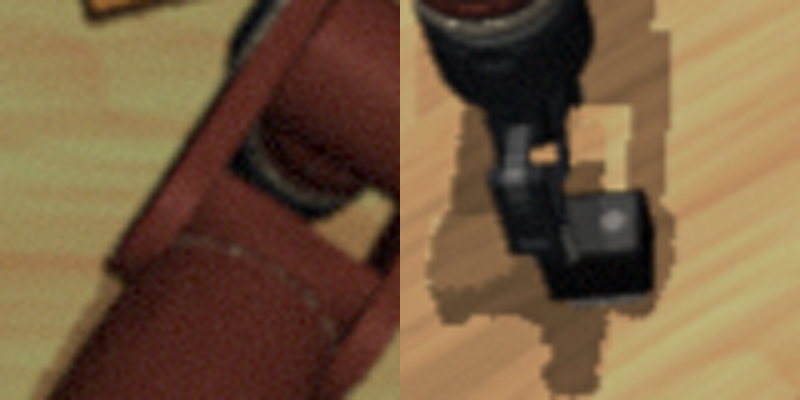

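The top view is blocked by the arm. The scene view has the open jaws at about (268,255) in full-image pixels, above the camera block, which fits the numbers. I'll correct and descend.

```bash
python3 -m crank '[[-0.2,-0.1,0.6,0,0.1,0],[0,0,0.6,0,0,0],[0,0,0.5,0,0,0],[0,0,0.25,0,0,0],[0,0,0,0,0,0]]'
python3 to.py 503.2 -271.6 43 -32.3
```

```text
clock: 5.7
position: [509.1, -275.4, 54.1]
ee_rot: [0.001, 0.96, -0.28, 0.009]
wrist_force: [-0.3, 0.2, 0.8]
opening: 85.4
clock 5.7 pos [ 509.1 -275.4   54.1] yaw -32.51 op 85.4 F [-0.3  0.2  0.8] M [-0.   -0.    0.03]
units needed [-0.18 -0.    0.27] max 0.27
rot units [-0.03 -0.21 -0.04]
```

```bash
python3 -m crank '[[-0.2,0,0.27,0,-0.2,0],[0,0,0,0,0,0]]'
python3 to.py 503.2 -271.6 43 -32.3
```

```text
clock: 5.95
position: [502.8, -271.5, 43.8]
ee_rot: [-0.001, 0.96, -0.28, 0.001]
wrist_force: [-0.7, -0.5, -0.3]
opening: 85.3
clock 5.95 pos [ 502.8 -271.5   43.8] yaw -32.51 op 85.3 F [-0.7 -0.5 -0.3] M [-0.01  0.01 -0.02]
units needed [ 0.01 -0.    0.02] max 0.02
rot units [-0.03 -0.02 -0.04]
```

```bash
python3 -m crank '[[0,0,0,0,0,0],[0,0,0,0,0,0],[0,0,0,0,0,0],[0,0,0,0,0,0],[0,0,0,0,0,0],[0,0,0,0,0,0]]' 35 50
python3 to.py 503.2 -271.6 43 -32.3
```

```text
clock: 6.7
position: [503.6, -272.0, 44.8]
ee_rot: [-0.001, 0.96, -0.28, 0.002]
wrist_force: [0.4, 0.3, -0.2]
opening: 43.0
clock 6.7 pos [ 503.6 -272.    44.8] yaw -32.51 op 43.0 F [ 0.4  0.3 -0.2] M [ 0.04  0.1  -0.01]
units needed [-0.01 -0.    0.05] max 0.05
rot units [-0.03 -0.04 -0.04]
```

```bash
python3 -m crank '[[0,0,-0.4,0,0,0],[0,0,-0.8,0,0,0],[0,0,-1,0,0,0],[0,0,-1,0,0,0],[0,0,-1,0,0,0],[0,0,-1,0,0,0],[0,0,-1,0,0,0],[0,0,-1,0,0,0]]'
python3 to.py 549 119.3 340 -19.7
```

```text
clock: 7.7
position: [499.5, -270.1, 343.1]
ee_rot: [-0.002, 0.96, -0.28, -0.001]
wrist_force: [1.3, -1.1, -1.3]
opening: 43.0
clock 7.7 pos [ 499.5 -270.1  343.1] yaw -32.51 op 43.0 F [ 1.3 -1.1 -1.3] M [ 0.01  0.   -0.01]
units needed [-4.19 -8.87  0.11] max 8.87
rot units [-0.04  0.02 -2.56]
```

```bash
python3 -m crank '[[-0.5,-1,0,0,0,-0.5],[-0.4,-1,0,0,0,-0.5],[-0.4,-1,0,0,0,-0.5],[-0.4,-1,0,0,0,-0.5],[-0.4,-1,0,0,0,-0.5],[-0.3,-1,0,0,0,0],[-0.3,-1,0,0,0,0],[-0.3,-0.8,0,0,0,0]]'
python3 to.py 549 119.3 340 -19.7
```

```text
clock: 8.7
position: [520.5, 71.3, 357.2]
ee_rot: [0.0, 0.985, -0.173, 0.009]
wrist_force: [1.4, 0.1, -1.7]
opening: 43.1
clock 8.7 pos [520.5  71.3 357.2] yaw -19.9 op 43.1 F [ 1.4  0.1 -1.7] M [ 0.02 -0.01  0.04]
units needed [ 0.25 -1.37  0.44] max 1.37
rot units [-0.03 -0.19 -0.04]
```

```bash
python3 -m crank '[[0.2,-0.9,0.2,0,-0.2,0],[0.1,-0.4,0.5,0,0,0],[0,0,0.6,0,0,0],[0,0,0,0,0,0]]'
python3 to.py 549 119.3 300 -19.7
python3 - <<'E'
from h import *
for n in("scene","top"):
    cv2.imwrite(f"pics/{n}2.png",capture(n)[:,:,::-1])
print(sense()["position"])
t=cv2.imread("pics/top2.png");s=cv2.imread("pics/scene2.png")
r=lambda i,x,y,w,h,k:cv2.resize(i[y:y+h,x:x+w],None,fx=k,fy=k,interpolation=cv2.INTER_CUBIC)
cv2.imwrite("pics/e.png",np.hstack([r(t,255,160,80,100,5),r(s,290,110,80,100,5)]))
E
```

```text
clock: 9.2
position: [548.8, 119.4, 305.6]
ee_rot: [-0.001, 0.985, -0.171, 0.001]
wrist_force: [-0.8, 0.7, -1.1]
opening: 43.3
clock 9.2 pos [548.8 119.4 305.6] yaw -19.68 op 43.3 F [-0.8  0.7 -1.1] M [-0.    0.01  0.01]
units needed [0.01 0.   0.14] max 0.14
rot units [-0.02 -0.01  0.  ]
[549.96890544 119.3326904  308.69657001]
```

View pics/e.png

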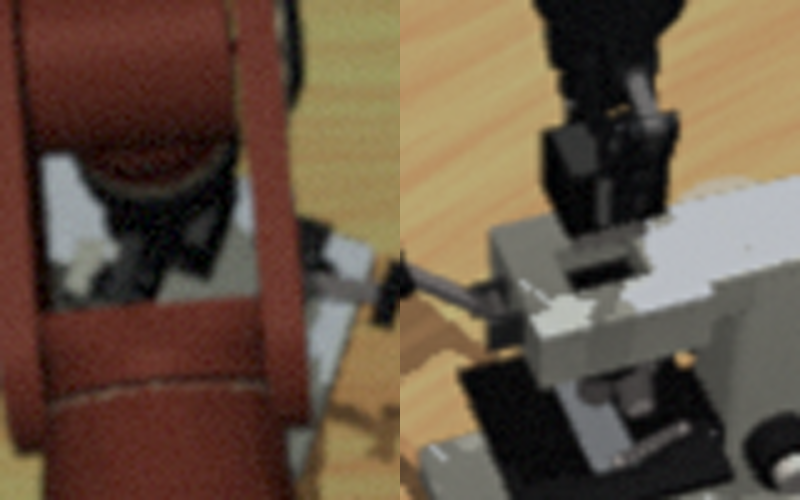

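```bash
python3 - <<'E'
from h import *
print(sense()["clock"],[np.round(sense()["position"],1) for _ in range(2)])
s=cv2.imread("pics/scene2.png");k=12;x0,y0=310,125
im=cv2.resize(s[y0:y0+50,x0:x0+60],None,fx=k,fy=k,interpolation=cv2.INTER_CUBIC)
im=cv2.convertScaleAbs(im,alpha=1.6,beta=20)
p=np.array([549.5,119.35]);z0=307.5-44.5;a=np.radians(-19.7)
ex=np.array([np.cos(a),np.sin(a)]);ey=np.array([-np.sin(a),np.cos(a)])
def pt(x,y,z,c):
    u=proj("scene",[*(p+ex*x+ey*y),z]);q=((u-[x0,y0]+.5)*k).astype(int);cv2.circle(im,tuple(int(v) for v in q),4,c,-1)
for sx in(-1,1):
  for sy in(-1,1):
    pt(22*sx,28*sy,z0+18,(0,0,255));pt(22*sx,28*sy,z0+58,(0,255,0));pt(15*sx,20*sy,z0,(255,0,0))
cv2.imwrite("pics/f.png",im)
E
```

```text
9.3 [array([550. , 119.3, 308.7]), array([550. , 119.3, 308.7])]
```

View pics/f.png

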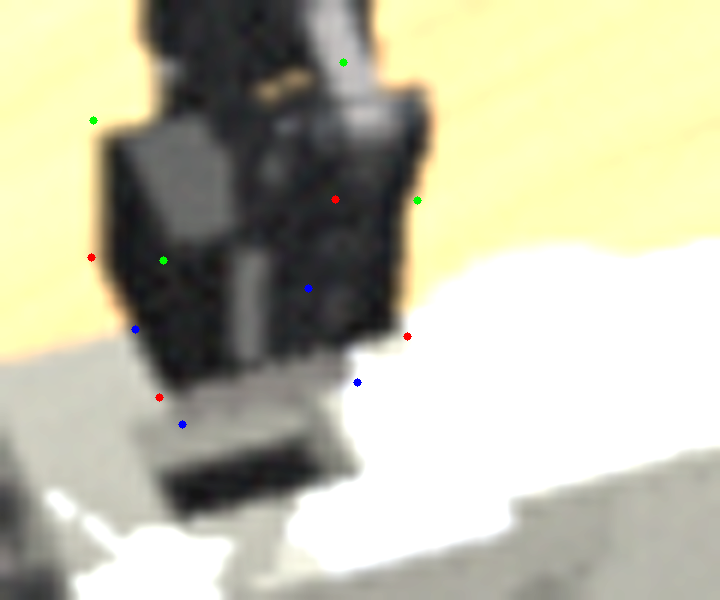

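The predicted corners sit about 1 px outside the seen ones on every side. So the block hangs centred on the tool within about 1 mm and is upright. I'll descend gently while watching the force.

```bash
python3 -m crank '[[0,0,0.25,0,0,0],[0,0,0.25,0,0,0],[0,0,0,0,0,0]]'
python3 to.py 549.5 119.2 280 -19.7
```

```text
clock: 9.68
position: [550.8, 118.4, 289.8]
ee_rot: [-0.002, 0.985, -0.172, 0.005]
wrist_force: [0.1, -0.1, -1.3]
opening: 43.4
clock 9.68 pos [550.8 118.4 289.8] yaw -19.8 op 43.4 F [ 0.1 -0.1 -1.3] M [-0.03 -0.04 -0.01]
units needed [-0.04 -0.01  0.24] max 0.24
rot units [-0.06 -0.1  -0.02]
```

```bash
python3 -m crank '[[-0.03,0,0.2,0,-0.1,0],[0,0,0.1,0,0,0]]'
python3 to.py 549.5 119.2 278 -19.7; python3 -m crank '[[0,0,0.07,0,0,0]]'
python3 to.py 549.5 119.2 275 -19.7
```

```text
clock: 9.93
position: [549.9, 118.8, 277.8]
ee_rot: [-0.003, 0.985, -0.172, 0.001]
wrist_force: [-0.1, 0.1, -1.2]
opening: 43.3
clock 9.93 pos [549.9 118.8 277.8] yaw -19.8 op 43.3 F [-0.1  0.1 -1.2] M [ 0.   -0.01  0.  ]
units needed [-0.01 -0.01 -0.01] max 0.01
rot units [-0.07 -0.01 -0.02]
clock: 10.05
position: [549.9, 118.8, 274.6]
ee_rot: [-0.003, 0.985, -0.172, 0.001]
wrist_force: [0.2, -0.4, -0.9]
opening: 43.3
clock 10.05 pos [549.9 118.8 274.6] yaw -19.81 op 43.3 F [ 0.2 -0.4 -0.9] M [-0.    0.01 -0.01]
units needed [-0.01 -0.01 -0.01] max 0.01
rot units [-0.07 -0.01 -0.02]
```

```bash
python3 -m crank '[[0,0,0.08,-0.05,0,0]]'
python3 to.py 549.5 119.2 262 -19.7;  python3 -m crank '[[0,0,0.08,0,0,0]]'
python3 to.py 549.5 119.2 262 -19.7
```

```text
clock: 10.18
position: [550.0, 118.8, 271.3]
ee_rot: [-0.001, 0.985, -0.172, 0.0]
wrist_force: [-0.6, 1.0, -1.2]
opening: 43.2
clock 10.18 pos [550.  118.8 271.3] yaw -19.81 op 43.2 F [-0.6  1.  -1.2] M [ 0.02  0.01 -0.01]
units needed [-0.01 -0.01  0.23] max 0.23
rot units [-0.02 -0.01 -0.02]
clock: 10.3
position: [550.0, 118.9, 267.9]
ee_rot: [-0.001, 0.985, -0.172, 0.001]
wrist_force: [-0.1, 0.1, -1.0]
opening: 43.3
clock 10.3 pos [550.  118.9 267.9] yaw -19.8 op 43.3 F [-0.1  0.1 -1. ] M [-0.01 -0.07  0.01]
units needed [-0.02 -0.    0.15] max 0.15
rot units [-0.02 -0.01 -0.02]
```

```bash
python3 -m crank '[[0,0,0.08,0,0,0]]'
python3 to.py 549.5 119.2 262 -19.7;  python3 -m crank '[[0,0,0.06,0,0,0]]'
python3 to.py 549.5 119.2 262 -19.7;  python3 -m crank '[[0,0,0.04,0,0,0]]'
python3 to.py 549.5 119.2 262 -19.7
```

```text
clock: 10.42
position: [550.1, 118.9, 264.6]
ee_rot: [-0.001, 0.985, -0.172, 0.001]
wrist_force: [0.7, 0.2, -2.4]
opening: 43.2
clock 10.43 pos [550.1 118.9 264.6] yaw -19.79 op 43.2 F [ 0.7  0.2 -2.4] M [ 0.01 -0.02 -0.04]
units needed [-0.02 -0.    0.06] max 0.06
rot units [-0.02 -0.01 -0.02]
clock: 10.55
position: [550.0, 118.9, 261.9]
ee_rot: [-0.001, 0.985, -0.172, 0.001]
wrist_force: [0.3, 0.2, -1.5]
opening: 43.4
clock 10.55 pos [550.  118.9 261.9] yaw -19.79 op 43.4 F [ 0.3  0.2 -1.5] M [-0.04 -0.01 -0.01]
units needed [-0.01 -0.   -0.  ] max 0.01
rot units [-0.02 -0.01 -0.02]
clock: 10.68
position: [550.1, 118.9, 261.8]
ee_rot: [-0.001, 0.985, -0.172, 0.001]
wrist_force: [-4.3, -1.0, 9.7]
opening: 42.9
clock 10.68 pos [550.1 118.9 261.8] yaw -19.79 op 42.9 F [-4.3 -1.   9.7] M [-0.08  0.73 -0.05]
units needed [-0.02 -0.   -0.01] max 0.02
rot units [-0.02 -0.02 -0.02]
```

Contact comes at z = 261.8 with about 10 N up, and the seated height should be about 261.5. I'll give one light push, then look before releasing.

```bash
python3 -m crank '[[0,0,0.03,0,0,0]]'
python3 to.py 549.5 119.2 262 -19.7
python3 - <<'E'
from h import *
cv2.imwrite("pics/scene3.png",capture("scene")[:,:,::-1]);s=cv2.imread("pics/scene3.png")
cv2.imwrite("pics/g.png",cv2.resize(s[120:195,285:385],None,fx=7,fy=7,interpolation=cv2.INTER_CUBIC))
E
```

```text
clock: 10.8
position: [550.3, 118.9, 261.8]
ee_rot: [-0.001, 0.985, -0.172, 0.001]
wrist_force: [-3.6, 0.5, 3.5]
opening: 43.2
clock 10.8 pos [550.3 118.9 261.8] yaw -19.79 op 43.2 F [-3.6  0.5  3.5] M [0.   0.37 0.05]
units needed [-0.02  0.   -0.01] max 0.02
rot units [-0.02 -0.03 -0.02]
```

View pics/g.png

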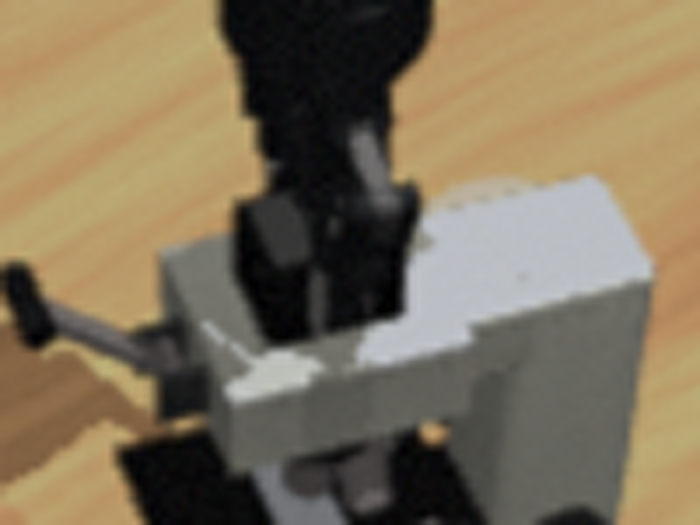

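The block sits flush on the head, its lower edge meeting the top face at about (332,168) in the full image. I'll release and rise.

```bash
python3 -m crank '[[0,0,0,0,0,0],[0,0,0,0,0,0],[0,0,0,0,0,0],[0,0,0,0,0,0],[0,0,-0.3,0,0,0],[0,0,-0.6,0,0,0],[0,0,-1,0,0,0],[0,0,-0.6,0,0,0]]' 100
python3 to.py 511.6 13 310 -19.7
```

```text
clock: 11.85
position: [549.5, 118.8, 363.2]
ee_rot: [-0.0, 0.985, -0.172, -0.0]
wrist_force: [0.4, -0.2, -0.3]
opening: 85.5
clock 11.85 pos [549.5 118.8 363.2] yaw -19.8 op 85.5 F [ 0.4 -0.2 -0.3] M [-0.04  0.01  0.  ]
units needed [0.01 2.81 1.33] max 2.81
rot units [-0.01  0.01 -0.02]
```

```bash
python3 -m crank '[[0,1,0,0,0,0],[0,1,0,0,0,0],[0,0.8,0,0,0,0],[0,0,0.5,0,0,0],[0,0,0.3,0,0,0],[0,0,0,0,0,0]]' 0
python3 to.py 511.6 13 295 -19.7
python3 - <<'E'
from h import *
for n in("scene","top"): cv2.imwrite(f"pics/{n}4.png",capture(n)[:,:,::-1])
s=cv2.imread("pics/scene4.png");t=cv2.imread("pics/top4.png")
cv2.imwrite("pics/i.png",np.hstack([cv2.resize(s[110:200,270:350],None,fx=5,fy=5,interpolation=cv2.INTER_CUBIC),cv2.resize(t[165:255,265:345],None,fx=5,fy=5,interpolation=cv2.INTER_CUBIC)]))
E
```

```text
clock: 12.6
position: [512.8, 12.2, 337.5]
ee_rot: [-0.002, 0.985, -0.171, 0.006]
wrist_force: [-0.0, -0.8, -0.0]
opening: 0.2
clock 12.6 pos [512.8  12.2 337.5] yaw -19.65 op 0.2 F [-0.  -0.8 -0. ] M [-0.04  0.01  0.04]
units needed [-0.05 -0.    1.06] max 1.06
rot units [-0.06 -0.12  0.01]
```

View pics/i.png

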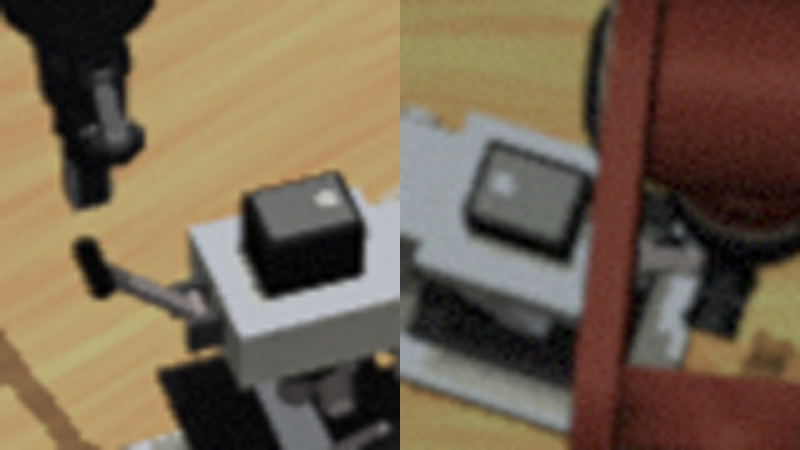

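The camera block stands flush in the port, with its cover at about (331,151) in the scene view. The shut fingertips at about (288,150) are over the crossbar at (288,163). I'll push the lever down along its arc.

```bash
python3 -m crank '[[-0.03,0,0.6,0,-0.1,0],[0,0,0.4,0,0,0],[0,0.05,0.1,0,0,0]]'
python3 to.py 511.6 13 295 -19.7
```

```text
clock: 13.08
position: [512.1, 11.5, 292.1]
ee_rot: [-0.002, 0.986, -0.17, 0.002]
wrist_force: [-2.9, -2.5, 4.8]
opening: 0.3
clock 13.07 pos [512.1  11.5 292.1] yaw -19.53 op 0.3 F [-2.9 -2.5  4.8] M [-0.34  0.36 -0.01]
units needed [-0.02 -0.03 -0.07] max 0.07
rot units [-0.05 -0.04  0.03]
```

```bash
python3 -m crank '[[0,0.1,0.15,0,0,0],[0,0.1,0.15,0,0,0]]'
python3 to.py 508 4 270 -19.7
```

```text
clock: 13.32
position: [509.2, 2.9, 281.5]
ee_rot: [-0.001, 0.985, -0.17, 0.002]
wrist_force: [-1.9, 0.2, 2.7]
opening: 0.3
clock 13.32 pos [509.2   2.9 281.5] yaw -19.54 op 0.3 F [-1.9  0.2  2.7] M [0.   0.39 0.01]
units needed [-0.04 -0.02  0.29] max 0.29
rot units [-0.03 -0.05  0.03]
```

```bash
python3 -m crank '[[0,0.12,0.22,0,0,0],[0,0.08,0.22,0,0,0],[0,0.05,0.22,0,0,0]]'
python3 to.py 504.6 -7 241 -19.7
```

```text
clock: 13.7
position: [506.3, -8.1, 254.7]
ee_rot: [-0.0, 0.985, -0.17, 0.004]
wrist_force: [-0.7, -1.4, 2.2]
opening: -0.2
clock 13.7 pos [506.3  -8.1 254.7] yaw -19.59 op -0.2 F [-0.7 -1.4  2.2] M [-0.24  0.17  0.01]
units needed [-0.05 -0.01  0.34] max 0.34
rot units [-0.02 -0.08  0.02]
```

```bash
python3 -m crank '[[-0.03,0,0.18,0,-0.08,0],[0,0,0.12,0,0,0]]'
python3 to.py 504.6 -7 241 -19.7;python3 -m crank '[[0,0,0.06,0,0,0]]'
python3 to.py 504.6 -7 241 -19.7
```

```text
clock: 13.95
position: [505.2, -7.8, 241.1]
ee_rot: [-0.001, 0.985, -0.17, 0.0]
wrist_force: [-0.6, -1.0, 2.3]
opening: 0.1
clock 13.95 pos [505.2  -7.8 241.1] yaw -19.61 op 0.1 F [-0.6 -1.   2.3] M [-0.22  0.06  0.03]
units needed [-0.02 -0.01  0.  ] max 0.02
rot units [-0.02  0.    0.02]
clock: 14.08
position: [505.5, -7.9, 240.2]
ee_rot: [-0.001, 0.985, -0.17, 0.0]
wrist_force: [-5.4, -1.0, 15.2]
opening: 0.1
clock 14.07 pos [505.5  -7.9 240.2] yaw -19.6 op 0.1 F [-5.4 -1.  15.2] M [-0.22  1.02  0.02]
units needed [-0.03 -0.01 -0.02] max 0.03
rot units [-0.02 -0.01  0.02]
```

The lever reached its stop: 15 N at z = 240.2, where level is expected at about 241. One more firm row, then rise, step clear and check.

```bash
python3 -m crank '[[0,0,0.06,0,0,0]]'; python3 -m crank '[[0,0,-0.4,0,0,0],[0,0,-1,0,0,0],[0,0,-1,0,0,0],[-1,0.3,-0.5,0,0,0],[-1,1,0,0,0,0],[-1,1,0,0,0,0],[-1,1,0,0,0,0],[-0.5,1,0,0,0,0]]'
python3 - <<'E'
from h import *
for n in("scene","top"): cv2.imwrite(f"pics/{n}5.png",capture(n)[:,:,::-1])
s=cv2.imread("pics/scene5.png");t=cv2.imread("pics/top5.png")
cv2.imwrite("pics/j.png",np.hstack([s[110:310,150:400],t[120:320,200:450]])); cv2.imwrite("pics/j.png",cv2.resize(np.hstack([s[135:225,275:375],t[165:255,245:345]]),None,fx=4,fy=4,interpolation=cv2.INTER_CUBIC))
E
```

```text
clock: 14.2
position: [505.6, -7.9, 240.3]
ee_rot: [-0.001, 0.985, -0.17, 0.001]
wrist_force: [-7.5, -1.4, 14.2]
opening: 0.1
clock: 15.2
position: [274.9, -108.1, 360.2]
ee_rot: [-0.003, 0.986, -0.164, 0.001]
wrist_force: [0.9, -1.1, -0.3]
opening: -0.2
```

View pics/j.png

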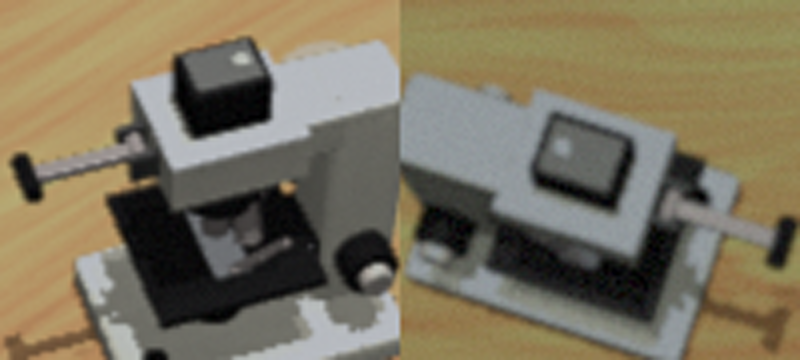

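View pics/top5.png

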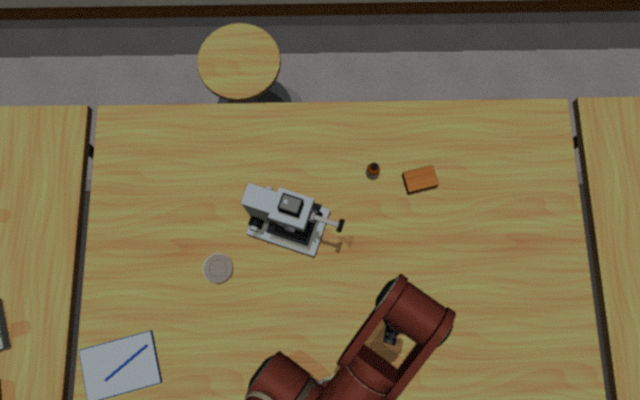

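```bash
python3 - <<'E'
from h import *
s=cv2.imread("pics/scene5.png");t=cv2.imread("pics/top5.png")
sc=lambda x,y:((x+.5)/4-.5+275,(y+.5)/4-.5+135)
ta=lambda x,y:((x-400+.5)/4-.5+245,(y+.5)/4-.5+165)
p,gp=tri(ta(782,241),sc(28,178));print("lever tip",np.round(p,1),gp,"angle",np.arcsin((p[2]-215)/76))
rep("cov top",quad("top",f(t),lambda c:(g(c)>60)&(g(c)<120)&(sat(c)<25),(292,206),(270,190,40,35),277))
rep("cov scn",quad("scene",f(s),lambda c:(g(c)>60)&(g(c)<130)&(sat(c)<25),(330,154),(312,138,36,30),277))
print(tri(ta(588,160),sc(223,72)))
for a,b,bx in(("top0","top5",(365,160,80,40)),("top0","top5",(195,245,45,45)),("scene0","scene5",(220,275,95,70))):
    x,y,w,h=bx;A=f(cv2.imread(f"pics/{a}.png"))[y:y+h,x:x+w];B=f(cv2.imread(f"pics/{b}.png"))[y:y+h,x:x+w];print(np.abs(A-B).mean(),np.abs(A-B).max())
E
```

```text
lever tip [504.9  -6.4 213.9] 0.9011769456856737 angle -0.014706175315757757
cov top rect [544.1 117.8] [53.5 63.1] long 69.9 cen 544.2 117.9
cov scn rect [570.3 113.5] [51.1 75.1] long 161.0 cen 554.5 118.9
(array([549.0420306 , 117.43636105, 268.7327483 ]), np.float64(5.193488190728174))
3.5503125 23.0
3.4477367 13.0
3.4724312 9.0
```

The lever tip triangulates to z = 214, which is level, and the bystanders are unchanged. The cover masks leaked into the head, though, so I'll tighten them before handing in.

```bash
python3 - <<'E'
from h import *
s=f(cv2.imread("pics/scene5.png"));t=f(cv2.imread("pics/top5.png"))
C={}
for n,im,sd,bx in(("top",t,(292,206),(270,185,45,45)),("scene",s,(330,154),(312,138,40,38))):
    x,y,w,h=bx;k=8
    c=cv2.resize(im[y:y+h,x:x+w],None,fx=k,fy=k,interpolation=cv2.INTER_CUBIC)
    m=cv2.erode(((g(c)>60)&(g(c)<125)&(sat(c)<30)).astype(np.uint8),np.ones((17,17)))
    l=blob(m,(sd[0]-x)*k,(sd[1]-y)*k);ct=max(cv2.findContours(l.astype(np.uint8),0,1)[0],key=cv2.contourArea)
    r=cv2.minAreaRect(ct);C[n]=np.array(r[0])/k-.5+[x,y];print(n,C[n],(np.array(r[1])+17)/k,ray(n,C[n],277))
print(tri(C["top"],C["scene"]))
E
```

```text
top [289.23749924 202.10000038] [20.74290848 15.60420799] [552.18910419 120.65443862 277.        ]
scene [330.73913956 150.78053284] [10.18812275 19.58602905] [551.65820827 119.45182804 277.        ]
(array([551.85055385, 120.11179138, 276.93189637]), np.float64(1.283050101175491))
```

The cover is at z = 276.9 mm (277 expected) and within about 2 mm of the port. Handing in.

```bash
python3 - <<'E'
from cell import *
print(sense()["clock"],sense()["wrist_force"]);print(sign_off())
E
```

```text
15.3 [ 0.38486281 -0.27017441  1.07359778]
the job is handed in; nothing more can be done
None
```

The camera block is plugged fully into the port, and the lever is all the way down. The job was handed in at 15.3 s with the arm clear of everything, and no verdict was given.

- **Camera:** it seated with about 10 N of contact at the expected height. The cover's top triangulates to z = 276.9 mm, where 277 is fully home.
- **Lever:** I pushed it down with shut fingertips until it met its stop at about 15 N. The tip triangulates to z = 213.9 mm, where 215 is level, so the angle is about 0 within measuring error.
- **Bystanders:** the slide box, bottle and dish look unchanged between the first and last pictures.

**Checks that disagreed:**
- At the start, the two cameras put the port about 3.4 mm apart in x. I aimed midway and the plug went in without side force.
- The first check of the seated cover failed: the colour masks leaked onto the head, and hand-picked points gave z = 269 mm with a 5 mm gap between the two views. Tighter masks gave the 276.9 mm figure, with a 1.3 mm gap.

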